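# Load the ring dryer

### The job

Put the two steel casting rings that stand on the worktop into the round well of the dryer with the five already in it, so that all seven stand flat on its floor; the five stand badly, so shift them along into six round the wall and one in the middle to make room. Then tip the clear guard right back so that it stays up, turn the timer dial under it clockwise as far as it goes and leave it there, with the guard up. Leave the other things on the worktop where they are.

Things in the scene. Friction and masses are not known exactly. Their poses are not given: they have to be found in the camera images.
- dryer: Bench dryer, fixed: a white round drum, 192 mm across, 58 mm high, and a control pod on its right (-y) side. Origin: on the worktop under the drum's centre; x points from its front (vent slots, switch; nearest the robot) to its back, y to its left, z up. The pod's flat top is 45 mm above the worktop, 112 mm (x) by 92 mm (y), centred at (-20, -152) mm in this frame.
- liner: Steel liner of the dryer's round well, 168 mm inside diameter, fixed. Origin: well centre, 12 mm above the worktop; the flat floor is 4 mm above the origin, the rim 46 mm above it. Its yaw means nothing. Seven rings fit only as six round the wall (axes 54 to 57 mm from the centre) and one in the middle, with 3 mm of play between wall and middle ring.
- ring_a: Steel casting ring: an upright open tube, 54 mm outside diameter, 49 mm bore (2.5 mm wall), 60 mm tall, about 0.19 kg, lower outer edge bevelled 2 x 3 mm. Origin: centre of its lower end; z runs up its axis. Loose, stands in the well at the start; it slides on the floor when pushed from inside the bore, and pushes its neighbours along.
- ring_b: Steel casting ring: an upright open tube, 54 mm outside diameter, 49 mm bore (2.5 mm wall), 60 mm tall, about 0.19 kg, lower outer edge bevelled 2 x 3 mm. Origin: centre of its lower end; z runs up its axis. Loose, stands in the well at the start; it slides on the floor when pushed from inside the bore, and pushes its neighbours along.
- ring_c: Steel casting ring: an upright open tube, 54 mm outside diameter, 49 mm bore (2.5 mm wall), 60 mm tall, about 0.19 kg, lower outer edge bevelled 2 x 3 mm. Origin: centre of its lower end; z runs up its axis. Loose, stands in the well at the start; it slides on the floor when pushed from inside the bore, and pushes its neighbours along.
- ring_d: Steel casting ring: an upright open tube, 54 mm outside diameter, 49 mm bore (2.5 mm wall), 60 mm tall, about 0.19 kg, lower outer edge bevelled 2 x 3 mm. Origin: centre of its lower end; z runs up its axis. Loose, stands in the well at the start; it slides on the floor when pushed from inside the bore, and pushes its neighbours along.
- ring_e: Steel casting ring: an upright open tube, 54 mm outside diameter, 49 mm bore (2.5 mm wall), 60 mm tall, about 0.19 kg, lower outer edge bevelled 2 x 3 mm. Origin: centre of its lower end; z runs up its axis. Loose, stands in the well at the start; it slides on the floor when pushed from inside the bore, and pushes its neighbours along.
- ring_f: Steel casting ring: an upright open tube, 54 mm outside diameter, 49 mm bore (2.5 mm wall), 60 mm tall, about 0.19 kg, lower outer edge bevelled 2 x 3 mm. Origin: centre of its lower end; z runs up its axis. Loose, stands on the worktop at the start, to the left of the dryer.
- ring_g: Steel casting ring: an upright open tube, 54 mm outside diameter, 49 mm bore (2.5 mm wall), 60 mm tall, about 0.19 kg, lower outer edge bevelled 2 x 3 mm. Origin: centre of its lower end; z runs up its axis. Loose, stands on the worktop at the start, to the left of the dryer.
- guard (a joint): Hinge of the clear splash guard over the dial, rad: 0 shut, 2.15 right back against its stop. The hinge runs along the dryer's y, at the back of the pod; the guard opens upward and backward. A free hinge: past about 1.1 it falls back to its stop of its own weight, before that it falls shut. Right back, the tab's tip is 86 mm above the pod's top and 79 mm behind the hinge.
- guard_hinge (a point): Middle of the guard's hinge axis, 5 mm above the pod's top.
- guard_tab (a point): Grip point of the guard's black pull tab: 16 mm wide (along the hinge), 6 mm thick, sticks 33 mm forward from the middle of the guard's front face; this point is 19 mm from that face, 27 mm above the pod's top when shut, and 97 mm in front of and 22 mm above the hinge axis. The guard is a clear hood, 78 mm long, 72 mm wide, 50 mm high, open below.
- dial (a joint): Timer dial, rad: 0 to 1.40 at its end stop, turning clockwise seen from above; starts between 0 and 0.25; stays where it is left (0.04 N m friction).
- dial_grip (a point): On the dial's upright axis, 37 mm above the pod's top, 7 mm below the top of the black grip bar: 38 mm long, 14 mm wide, 32 mm high, bottom 12 mm above the pod. The point's x axis runs along the bar and turns with it: at joint value q it lies at +0.70 - q rad about z from the dryer's x axis.
- steel_pot: Bystander: light steel pot with a closed bottom, 52 mm across, 42 mm high, no casting ring. Origin under its centre. Stands among the rings on the worktop.
- tape_roll: Bystander: roll of tape lying flat, 60 mm across, 19 mm high. Origin under its centre.
- wax_tray: Bystander: black tray with pink wax, 62 x 98 x 25 mm, in front of the dryer. Origin under its centre.
- cast_white: Bystander: white dental cast, 60 x 77 x 26 mm, to the right of the dryer, toward the robot. Origin under its centre.
Mind the look-alikes: they are no part of the job. Leave any blue or purple look-alike of the ring_f alone.

How it is judged:
By the outcome, as a careful person would: the job done as asked, in the order asked, and still so for the second after the job is handed in, with the robot touching nothing.
It also fails if it takes over 72 s, if anything falls off the work surface, if the arm or the gripper's body presses on something with over 40 N, if the wrist force passes 120 N, or if a joint passes its speed limit or range.

### The arm

A 6-joint arm with a two-finger parallel gripper is mounted at the origin on a cart in front of the work surface, level with it; the furniture and walls round the work are solid. World frame = base frame: x ahead of the robot, y to its left, z up, the work surface at z = 0. Lengths are in mm, angles in rad, forces in N, time in s.
With the tool pointing down it reaches from about 350 to 775 mm from the base axis. Payload 7.3 kg.
Tool frame: the origin (TCP) lies midway between the tips of the shut fingers; the grasp point (between the pads) lies 19 mm behind it; z points along the fingers, y is the line along which they close (so a half turn about z gives the same grasp; the last joint's range is limited). The gripper opens to 92 mm and grips with 3 to 60 N. Pads are 19 mm wide; open, the fingers measure 130 mm over their backs; the gripper's body (75 mm by 190 mm) begins 47 mm behind the grasp point.
Start: joints at [-1.291, 0.342, 1.524, -0, 1.275, -0.146], TCP at [216.875, -478.132, 226.741] pointing down, gripper open.
Joint ranges: [-2.53, 2.53], [-0.77, 2.02], [0.04, 2.7], [-1, 4.14], [0.28, 2.66], [-3.11, 3.11]. Speed limits (rad/s): [2.57, 2.57, 3.14, 3.14, 3.14, 3.14].

### API

Orientations are given as [roll, pitch, yaw] about the fixed x, y, z axes, in that order (R = Rz(yaw) Ry(pitch) Rx(roll)).
In Python, from plant import bot gives the robot as it stands.
- The arm moves only by the tool jog_arm, never from a script. Its arguments are lists of equal length, an entry for each row: "dp": the shift along the tool's x, y, z in m, a list of three; "twist": the turn about the tool's z in degrees. A call has 1 to 10 rows; each row shifts and turns the commanded pose from where the row before left it, along the tool's axes as they then stand; what a row does not reach is not made up. A row lasts 1/8 s, in which the tool goes at most 62.5 mm and 10.7 degrees, less where a joint would pass 70% of its speed; a pose out of reach is approached as far as the arm can. A call is refused whole if a number of a shift passes 0.0625 or a number of a turn 10.7, either way. A call with a gripper value outside its range is refused whole. "jaw" is the finger opening in m, from 0 to 0.0918, set as the call begins (left out, the last holds). The fingers move at their own pace and stop on an object; the grip force is fixed at half the most. Time passes only in rows, so rows that do not move let the fingers close. It gives the time, the measured TCP pose, the force, the opening and the grip force at its end, in the units of the state.
- bot.get_obs(): the state, without advancing time (a new reading comes with each control period).
- bot.capture(name): name is "scene" or "top"; returns the picture (384x512x3 uint8, blue, green, red); there is no depth.
- bot.camera_params(name): a dict with "fx", "fy", "cx", "cy" (pixels), "R" (3x3) and "t" (3): a world point X has camera coordinates R X + t. Camera axes: x right, y down, z forward; pixel columns grow to the right and rows downward; lengths in mm; the calibration is good to about 2 mm. A picture is of the moment at which its call begins. camera_params takes no time and is no camera call.
- bot.close_job(): hands the job in; it is judged then, once.
Trained networks look in the newest picture that a camera, given by its name, has taken for a name from the list of things; names that differ only in an ending like _2 or _b are one class to them, and where a whole thing is asked for, a point or a joint stands for the part that bears it (a point fixed in the world has none). Each returns a list of dicts, best first, with "confidence" (0 to 1); they miss things now and then, are a little off and sometimes report something else, mostly with a low value. They report only what shows in the picture. A call takes as long as a camera call. They do not tell look-alikes from the thing itself.
- bot.find_in(camera, label): "bbox" ([centre column, centre row, width, height] in pixels, round what is visible of it).
- bot.masks_of(camera, label): "pixels" (384x512 bool, what is visible of it) and "bbox" ([centre column, centre row, width, height] in pixels, round what is visible of it).
The state is a dict: "time": time; "joint_positions": joint angles; "dq": joint speeds; "tau": joint torques, N m; "tool_pos": TCP position; "tcp_rot": TCP orientation; "contact_force": force on the tool from outside, world axes, zero at the start; "moment": the same for the moment, N m; "grip_width": finger opening in mm; "finger_force": force on a finger pad.
Only numpy, scipy, OpenCV 4.12 (cv2) and the standard library are available. Lean on these libraries where they do the work, as an engineer would, in place of code of your own. Each camera call takes 0.05 s, during which the arm holds its last target. There are 200 camera calls.

## Working session

There is one attempt and no reset: what is moved stays moved. The work goes in short steps, Python scripts to look and compute and a tool call to move; the robot and the scene stay as the last step left them, time stands still between calls to the robot, and variables do not carry over. Pictures are saved under pics/ and viewed, at most 10 in all, crops included, and the job is handed in when it is done.

Besides the shell and the picture viewer there is one more tool, called after "Emit:" by a JSON object that holds its "name" and its "arguments", one argument or row to a line. jog_arm: Moves the arm, as the interface text tells. Its arguments: {"type":"object","properties":{"dp":{"type":"array"},"twist":{"type":"array"},"jaw":{"type":"number"}},"required":["dp","twist"]}

```bash
mkdir -p pics; ls; cat > h.py <<'E'
from plant import bot
import numpy as np, cv2
def px2w(cam,u,v,z):
    p=bot.camera_params(cam);R=np.array(p["R"]);t=np.array(p["t"])
    d=R.T@np.array([(u-p["cx"])/p["fx"],(v-p["cy"])/p["fy"],1.]);c=-R.T@t
    return c+d*(z-c[2])/d[2]
def w2px(cam,X):
    p=bot.camera_params(cam);x=np.array(p["R"])@np.array(X,float)+np.array(p["t"])
    return p["fx"]*x[0]/x[2]+p["cx"],p["fy"]*x[1]/x[2]+p["cy"]
E
python3 - <<'E'
from h import *
a=bot.capture("scene");b=bot.capture("top")
cv2.imwrite("pics/s.png",a);cv2.imwrite("pics/t.png",b)
cv2.imwrite("pics/both.png",np.vstack([cv2.resize(b,(800,600))]))
for c in("scene","top"):
    p=bot.camera_params(c);R=np.array(p["R"]);print(c,p["fx"],p["cx"],p["cy"],(-R.T@p["t"]).round(),R.round(2).tolist())
for n in["dryer","liner","ring_a","guard","guard_tab","dial","steel_pot","tape_roll","wax_tray","cast_white"]:
    for d in bot.masks_of("top",n)[:9]:
        print(n,round(d["confidence"],2),np.round(d["bbox"]),px2w("top",*d["bbox"][:2],60).round())
o=bot.get_obs();print(o["tool_pos"],o["tcp_rot"],o["time"])
E
```

```text
pics
scene 473.0895066070366 247.3040838550175 196.85078926123302 [-359.  838. 1355.] [[-0.62, -0.78, 0.02], [-0.6, 0.46, -0.66], [0.5, -0.42, -0.76]]
top 461.4309144068931 246.91937497276894 193.8546277223602 [ 172.  121. 1647.] [[-0.03, -1.0, -0.01], [-0.98, 0.03, -0.21], [0.21, 0.0, -0.98]]
dryer 0.6 [299. 175.  83.  56.] [575. -64.  60.]
liner 0.96 [282. 175.  48.  46.] [578.  -6.  60.]
ring_a 0.69 [296. 171.  11.  17.] [591. -56.  60.]
ring_a 0.67 [166. 192.  14.  16.] [530. 407.  60.]
ring_a 0.66 [215. 155.  17.  17.] [660. 230.  60.]
ring_a 0.64 [113. 178.  17.  17.] [586. 594.  60.]
ring_a 0.55 [188. 177.  18.  16.] [580. 329.  60.]
ring_a 0.52 [223. 184.  16.  21.] [552. 204.  60.]
guard 0.91 [325. 179.  27.  35.] [ 558. -157.   60.]
guard_tab 0.66 [329. 178.  24.  41.] [ 562. -172.   60.]
guard_tab 0.37 [298. 175.  84.  59.] [575. -64.  60.]
steel_pot 0.69 [191. 206.  14.  17.] [476. 317.  60.]
steel_pot 0.44 [296. 170.  20.  17.] [593. -55.  60.]
steel_pot 0.31 [325. 179.  29.  34.] [ 560. -158.   60.]
tape_roll 0.55 [224. 216.  14.  15.] [437. 202.  60.]
wax_tray 0.78 [288. 234.  32.  22.] [366. -18.  60.]
cast_white 0.74 [370. 216.  21.  21.] [ 421. -305.   60.]
[ 216.86832106 -478.13412008  226.73530558] [3.14151100e+00 1.94372111e-05 4.25793369e-01] 0.6
```

View pics/both.png

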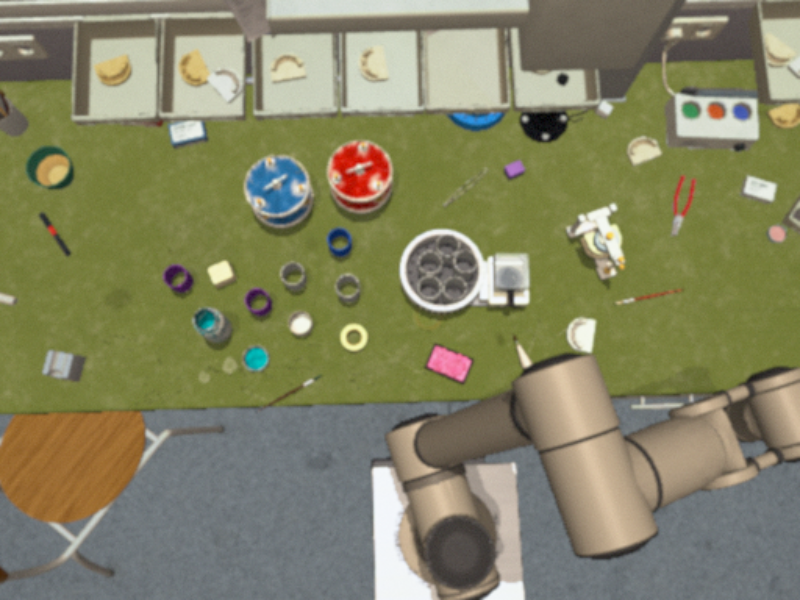

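View pics/s.png

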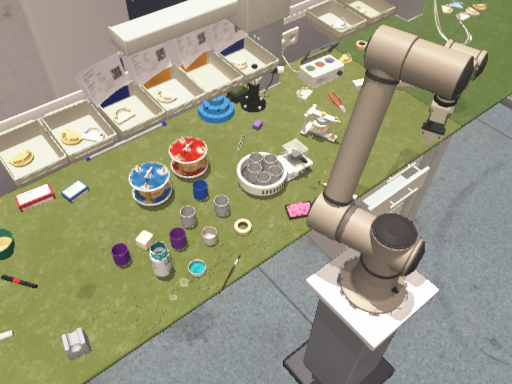

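The loose grey tubes are at about (188,177) and (223,184) in the 512 px top picture. The look-alikes are the blue ring (218,155), the purple rings (166,192) and (113,178), and the pot (191,206). I'm enlarging to confirm which is which and to see the well.

```bash
python3 - <<'E'
from h import *
t=cv2.imread("pics/t.png");s=cv2.imread("pics/s.png")
r=lambda im,x,y,w,h,W,H:cv2.resize(im[y:y+h,x:x+w],(W,H),interpolation=cv2.INTER_CUBIC)
cv2.imwrite("pics/c1.png",r(t,250,140,100,75,800,600))
A=r(t,175,140,60,80,400,533);B=r(s,175,140,90,120,400,533)
cv2.imwrite("pics/c2.png",np.hstack([A,B]))
cv2.imwrite("pics/c3.png",r(s,230,130,90,68,800,600))
E
```

```text
(no output)
```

View pics/c1.png

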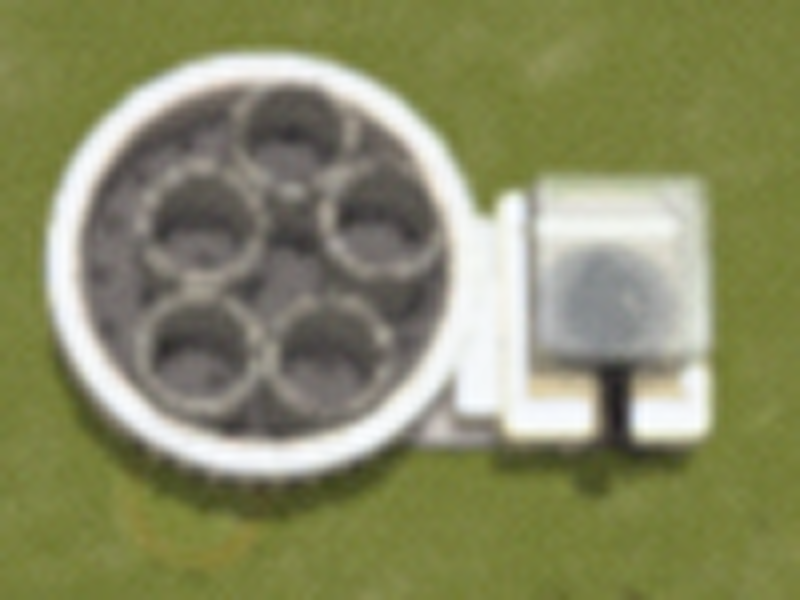

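View pics/c2.png

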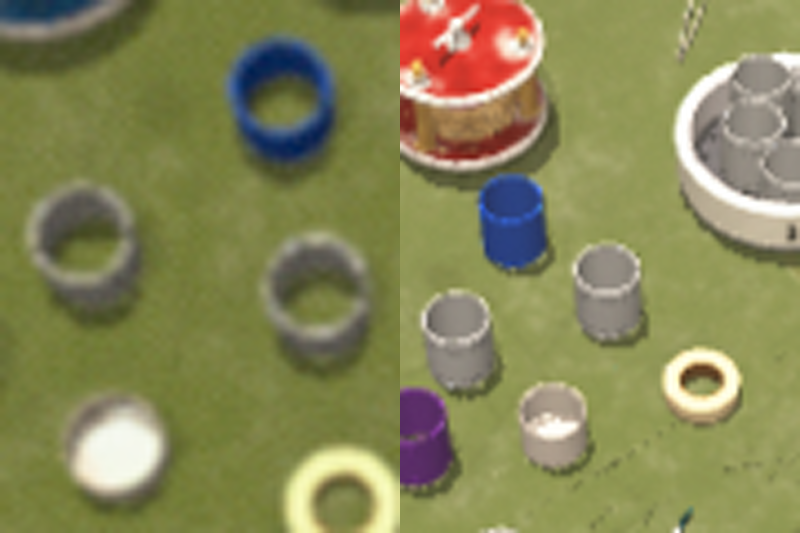

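View pics/c3.png

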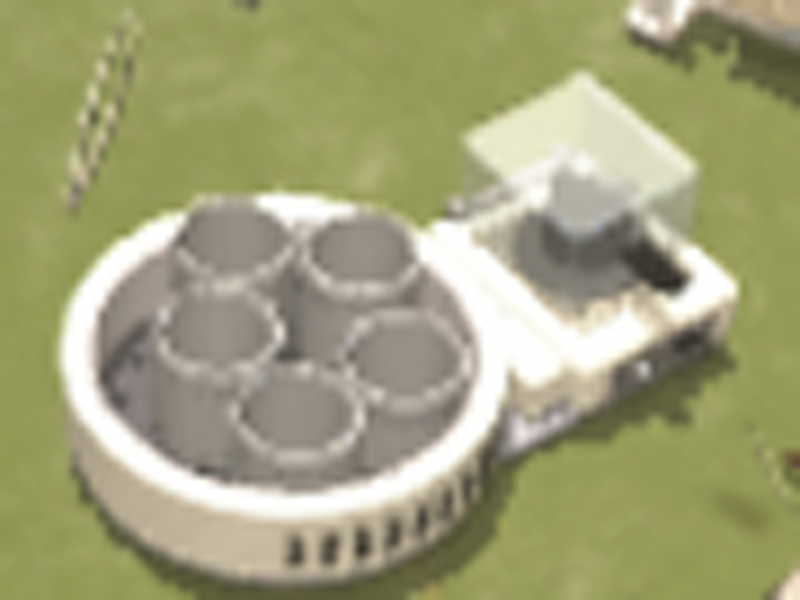

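Both loose grey open tubes are confirmed: top (187,174) and (222,182). The filled pot and the coloured rings are excluded. The well holds five rings in a pentagon-like layout. Next I turn the rim pixels from both pictures into positions.

```bash
python3 - <<'E'
from h import *
f=lambda p,s,o:((p[0]+.5)/s-.5+o[0],(p[1]+.5)/s-.5+o[1])
T=[(292,132),(203,224),(381,220),(200,350),(330,352)];S=[(362,252),(233,240),(408,358),(222,330),(298,412)]
for a,b in zip(T,S):
    print("well",px2w("top",*f(a,8,(250,140)),76)[:2].round(1),px2w("scene",*f(b,800/90,(230,130)),76)[:2].round(1))
for a,b in[((83,226),(57,320)),((317,281),(207,270))]:
    print("fg",px2w("top",*f(a,6.667,(175,140)),60)[:2].round(1),px2w("scene",*f(b,4.444,(175,140)),60)[:2].round(1))
print("rimc",px2w("top",*f((267,257),8,(250,140)),58)[:2])
m=bot.masks_of  # liner/drum fits from images
t=cv2.imread("pics/t.png")
from scipy.optimize import least_squares
for cam,im in(("top",t),("scene",cv2.imread("pics/s.png"))):
    g=cv2.GaussianBlur(im,(0,0),.7)
    sat=cv2.cvtColor(g,cv2.COLOR_BGR2HSV).astype(float); white=(g.min(2).astype(float))
    th=np.linspace(0,2*np.pi,180,endpoint=False)
    def score(c):   # white annulus between r 84 and 96 at z=58, dark in at 80, grass out at 101
        v=lambda r:cv2.remap(white.astype(np.float32),*[np.array(q,np.float32).reshape(-1,1) for q in w(c,r)],cv2.INTER_LINEAR).mean()
        return v(88)+v(91)+v(94) -v(79)-v(76)
    def w(c,r):
        P=[w2px(cam,(c[0]+r*np.cos(a),c[1]+r*np.sin(a),58)) for a in th];return zip(*P)
    best=max((score(( x,y)),x,y) for x in range(560,596,2) for y in range(-24,13,2));print(cam,best)
# pod: tab + hood points (top)
for n,p,z in[("tab root",(614,365),72),("tab tip",(614,440),72),("podFL",(502,440),45),("podFR",(711,440),45),("podBL",(500,195),45),("hoodBL",(538,178),95),("hoodBR",(708,178),95),("hoodFL",(538,362),95),("hoodFR",(708,362),95)]:
    print(n,px2w("top",*f(p,8,(250,140)),z)[:2].round(1))
for n,p,z in[("s podFR corner",(737,290),45),("s podFL",(515,378),45),("s hood back R top",(583,70),95),("s hood FR top",(697,165),95),("s tab tip",(680,290),72)]:
    print(n,px2w("scene",*f(p,800/90,(230,130)),z)[:2].round(1))
E
```

```text
well [642.  -21.8] [597.9 -65.2]
well [601.1  19.4] [637.9 -25.6]
well [600.5 -59. ] [537. -39.]
well [544.1  23.1] [598.3  12.9]
well [541.5 -33.7] [541.4  18.2]
fg [593.3 331.5] [583.1 329.7]
fg [559.3 207.3] [552.1 204.9]
rimc [589.93475478  -9.57806243]Traceback (most recent call last):
  File "<stdin>", line 21, in <module>
  File "<stdin>", line 21, in <genexpr>
  File "<stdin>", line 18, in score
  File "<stdin>", line 17, in <lambda>
  File "<stdin>", line 20, in w
  File "h.py", line 8, in w2px
    p=bot.camera_params(cam);x=np.array(p["R"])@np.array(X,float)+np.array(p["t"])
ValueError: time passes only in moves, steps and waits
```

```bash
cat > h.py <<'E'
from plant import bot
import numpy as np, cv2, json, os
if not os.path.exists("cal.json"):
    json.dump({c:{k:np.array(v).tolist() for k,v in bot.camera_params(c).items()} for c in("top","scene")},open("cal.json","w"))
C=json.load(open("cal.json"))
def px2w(cam,u,v,z):
    p=C[cam];R=np.array(p["R"]);t=np.array(p["t"])
    d=R.T@np.array([(u-p["cx"])/p["fx"],(v-p["cy"])/p["fy"],1.]);c=-R.T@t
    return c+d*(z-c[2])/d[2]
def w2px(cam,X):
    p=C[cam];x=np.atleast_2d(X)@np.array(p["R"]).T+np.array(p["t"])
    return np.c_[p["fx"]*x[:,0]/x[:,2]+p["cx"],p["fy"]*x[:,1]/x[:,2]+p["cy"]].astype(np.float32)
th=np.linspace(0,2*np.pi,120,endpoint=False)
def circ(x,y,r,z): return np.c_[x+r*np.cos(th),y+r*np.sin(th),0*th+z]
def samp(g,cam,P):
    q=w2px(cam,P);return cv2.remap(g,q[:,:1],q[:,1:],cv2.INTER_CUBIC).mean()
from scipy.optimize import minimize
def fit(f,x0,rad=10):  # grid then simplex, maximise f
    b=max((f((x0[0]+i,x0[1]+j)),x0[0]+i,x0[1]+j) for i in range(-rad,rad+1,2) for j in range(-rad,rad+1,2))
    return minimize(lambda p:-f(p),b[1:],method="Nelder-Mead",options=dict(initial_simplex=[b[1:],(b[1]+2,b[2]),(b[1],b[2]+2)])).x
def ringfit(im,cam,x0,z,rad=10):
    g=im.min(2).astype(np.float32)
    return fit(lambda c:2*samp(g,cam,circ(*c,25.8,z))-samp(g,cam,circ(*c,21,z))-.5*samp(g,cam,circ(*c,31,z)),x0,rad)
def rimfit(im,cam,x0,rad=12):
    g=im.min(2).astype(np.float32)
    return fit(lambda c:samp(g,cam,circ(*c,87,58))+samp(g,cam,circ(*c,93,58))-samp(g,cam,circ(*c,80,58))-samp(g,cam,circ(*c,100,58)),x0,rad)
def silfit(im,cam,x0,r=27,h=60):
    hsv=cv2.cvtColor(im,cv2.COLOR_BGR2HSV).astype(float)
    m=(hsv[...,1]<85).astype(np.float32);S=4
    M=cv2.resize(m,None,fx=S,fy=S,interpolation=cv2.INTER_LINEAR)
    def f(c):
        hull=cv2.convexHull(np.vstack([w2px(cam,circ(*c,r,0)),w2px(cam,circ(*c,r,h))]))
        bore=np.zeros_like(M);cv2.fillPoly(bore,[np.int32((hull+.5)*S*16-8)],1,shift=4)
        out=cv2.dilate(bore,np.ones((13,13)))-bore
        return (M*bore).sum()/bore.sum()-(M*out).sum()/out.sum()
    return fit(f,x0,12)
E
python3 - <<'E'
from h import *
W=[(640,-24),(600,17),(599,-61),(542,21),(540,-36)]
for cam,n in(("top","t"),("scene","s")):
    im=cv2.imread(f"pics/{n}.png");print(cam,"rim",rimfit(im,cam,(588,-11)).round(1))
    for w in W: print(" ",ringfit(im,cam,w,76).round(1))
    for w in[(586,330),(555,206)]: print(" fg",silfit(im,cam,w).round(1),ringfit(im,cam,w,60).round(1))
f=lambda p,s,o:((p[0]+.5)/s-.5+o[0],(p[1]+.5)/s-.5+o[1])
for n,p,z in[("tab root",(614,365),72),("tab tip",(614,440),72),("podFL",(502,440),45),("podFR",(711,440),45),("podBL",(500,195),45),("hoodBL",(538,178),95),("hoodBR",(708,178),95),("hoodFL",(538,362),95),("hoodFR",(708,362),95)]:
    print(n,px2w("top",*f(p,8,(250,140)),z)[:2].round(1))
for n,p,z in[("s podFR corner",(737,290),45),("s podFL",(515,378),45),("s hood back R top",(583,70),95),("s hood FR top",(697,165),95),("s tab tip",(680,290),72)]:
    print(n,px2w("scene",*f(p,800/90,(230,130)),z)[:2].round(1))
E
```

```text
top rim [588.4  -7.9]
  [643.2 -22.9]
  [601.8  19.9]
  [603.1 -62. ]
  [544.4  23.3]
  [541.1 -32.8]
 fg [590.9 334.7] [589.7 333.1]
 fg [558.3 208.4] [556.9 208.4]
scene rim [585.  -11.6]
  [639.3 -26.2]
  [598.7  15. ]
  [598.6 -66.1]
  [540.5  19.4]
  [537.6 -37.1]
 fg [587.1 328.5] [586.7 329. ]
 fg [554.  205.1] [554.1 204.5]
tab root [ 532.8 -158. ]
tab tip [ 499.2 -155.8]
podFL [ 506.4 -110.9]
podFR [ 503.6 -203.4]
podBL [ 618.9 -116.7]
hoodBL [ 612.1 -126.3]
hoodBR [ 609.9 -200.3]
hoodFL [ 529.8 -121.2]
hoodFR [ 527.6 -194.5]
s podFR corner [ 501.2 -202.8]
s podFL [521.1 -89.1]
s hood back R top [ 611.5 -205.3]
s hood FR top [ 535.2 -203. ]
s tab tip [ 498.6 -161.8]
```

Positions, averaged over both cameras:
- **Well centre:** (586.7,-9.8).
- **Rings in the well, as angle (radius):** A -15° (56), C -75° (56), D 145° (54), E 208° (54), B 64° (30).
- **Plan:** E to 225°, D to 165°, B to the middle, then f and g into 45° and 105°. I grip each ring by spreading the fingers inside its bore.

Emit:
{"name": "jog_arm", "arguments": {
  "dp": [
    [0,0,0],
    [0,0,0],
    [0,0,0],
    [0.0358,-0.0492,0],
    [0.0358,-0.0492,0],
    [0.0358,-0.0492,0],
    [0.0358,-0.0492,0],
    [0.0358,-0.0492,0],
    [0.0358,-0.0492,0],
    [0.0358,-0.0492,0]
  ],
  "twist": [10,10,4.4,0,0,0,0,0,0,0],
  "jaw": 0
}}

```text
time: 1.85
tool_pos: [468.5, -132.0, 227.0]
tcp_rot: [3.141, -0.001, -0.0]
contact_force: [1.3, -0.9, 0.1]
grip_width: 0.9
finger_force: 0.0
```

Emit:
{"name": "jog_arm", "arguments": {
  "dp": [
    [0.0358,-0.0492,0],
    [0.0358,-0.0492,0],
    [0,0,0.05],
    [0,0,0.05],
    [0,0,0],
    [0,0,0]
  ],
  "twist": [0,0,0,0,0,0]
}}

```text
time: 2.6
tool_pos: [540.3, -35.7, 128.5]
tcp_rot: [3.141, -0.003, -0.0]
contact_force: [0.8, -0.2, 0.3]
grip_width: 0.8
finger_force: 0.0
```

Emit:
{"name": "jog_arm", "arguments": {
  "dp": [
    [-0.001,0,0.04],
    [0,0,0.025],
    [0,0,0.018],
    [0,0,0]
  ],
  "twist": [0,0,0,0]
}}

```text
time: 3.1
tool_pos: [538.9, -35.8, 44.9]
tcp_rot: [3.141, -0.002, -0.001]
contact_force: [-0.3, 0.0, 0.1]
grip_width: 0.1
finger_force: 0.0
```

Emit:
{"name": "jog_arm", "arguments": {
  "dp": [
    [0,0,0],
    [0,0,0],
    [0,0,0],
    [0,0,0]
  ],
  "twist": [0,0,0,0],
  "jaw": 0.03
}}

```text
time: 3.6
tool_pos: [539.6, -35.7, 45.6]
tcp_rot: [3.141, -0.004, -0.0]
contact_force: [0.4, -0.1, 7.0]
grip_width: 9.1
finger_force: 28.8
```

Emit:
{"name": "jog_arm", "arguments": {
  "dp": [
    [0,0,-0.004],
    [0,0,0],
    [0.004,0.007,0],
    [0.004,0.0065,0],
    [0,0,0]
  ],
  "twist": [0,0,0,0,0]
}}

```text
time: 4.22
tool_pos: [546.5, -49.6, 47.5]
tcp_rot: [3.141, -0.0, -0.001]
contact_force: [-0.4, 0.3, -0.9]
grip_width: 9.5
finger_force: 28.6
```

```bash
python3 - <<'E'
from h import *
o=bot.get_obs();print(o["tool_pos"].round(1) if hasattr(o["tool_pos"],"round") else o["tool_pos"],o["contact_force"],o["grip_width"],o["finger_force"])
im=bot.capture("scene");cv2.imwrite("pics/s2.png",im)
cv2.imwrite("pics/c4.png",cv2.resize(im[130:198,230:320],(800,600),interpolation=cv2.INTER_CUBIC))
E
```

```text
[546.5 -49.6  47.5] [-0.37440418  0.27068794 -0.91106332] 9.534438995698844 28.58619058810291
```

View pics/c4.png

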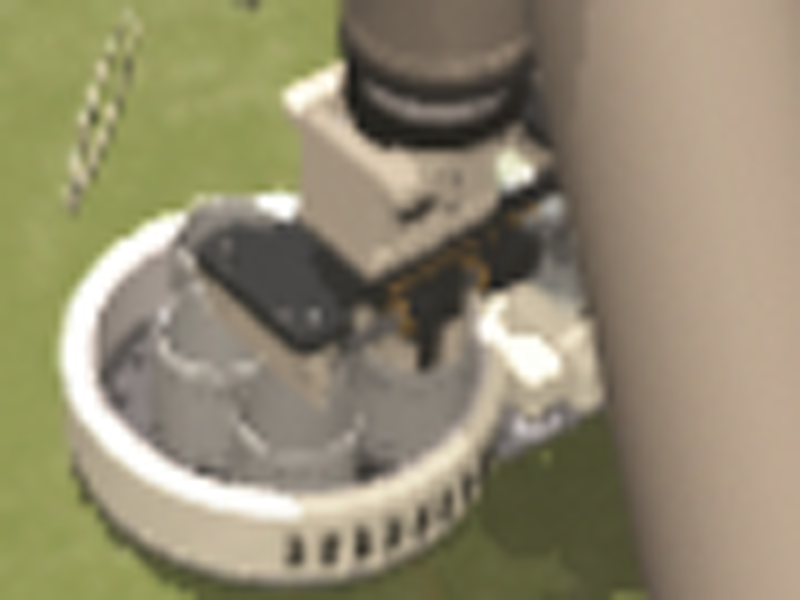

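The view is mostly hidden by the gripper, but ring E (rim at (300,420)) is held on the spread fingers near its slot. I lower and release it, then go on to D.

Emit:
{"name": "jog_arm", "arguments": {
  "dp": [
    [0,0,0.004],
    [0,0,0]
  ],
  "twist": [0,0]
}}

```text
time: 4.53
tool_pos: [546.9, -49.0, 45.5]
tcp_rot: [3.141, -0.003, 0.0]
contact_force: [-3.3, -0.5, 13.3]
grip_width: 9.9
finger_force: 30.9
```

Emit:
{"name": "jog_arm", "arguments": {
  "dp": [
    [0,0,0],
    [0,0,0],
    [0,0,0],
    [0,0,-0.05],
    [-0.002,-0.035,0],
    [-0.002,-0.036,0],
    [0,0,0],
    [0,0,0]
  ],
  "twist": [0,0,0,0,0,0,0,0],
  "jaw": 0
}}

```text
time: 5.52
tool_pos: [542.2, 21.9, 93.6]
tcp_rot: [3.141, -0.0, 0.001]
contact_force: [-0.6, 0.1, -0.5]
grip_width: 0.4
finger_force: 0.0
```

Emit:
{"name": "jog_arm", "arguments": {
  "dp": [
    [0,0,0.025],
    [0,0,0.024],
    [0,0,0]
  ],
  "twist": [0,0,0]
}}

```text
time: 5.9
tool_pos: [540.9, 21.2, 43.1]
tcp_rot: [-3.141, 0.004, -0.001]
contact_force: [-0.5, 0.1, 0.8]
grip_width: 0.4
finger_force: 0.0
```

Emit:
{"name": "jog_arm", "arguments": {
  "dp": [
    [0,0,0],
    [0,0,0],
    [0,0,0],
    [0,0,-0.004],
    [0,0,0],
    [-0.0046,0.0085,0],
    [-0.0046,0.0085,0],
    [0,0,0],
    [0,0,0.004],
    [0,0,0]
  ],
  "twist": [0,0,0,0,0,0,0,0,0,0],
  "jaw": 0.03
}}

```text
time: 7.15
tool_pos: [533.5, 5.0, 45.2]
tcp_rot: [3.141, -0.001, 0.0]
contact_force: [-1.0, -1.3, 4.2]
grip_width: 9.2
finger_force: 33.6
```

Emit:
{"name": "jog_arm", "arguments": {
  "dp": [
    [0,0,0],
    [0,0,0],
    [0,0,0],
    [0,0,-0.05],
    [0.033,-0.006,0],
    [0.0335,-0.0065,0],
    [0,0,0],
    [0,0,0.025],
    [0,0,0.025],
    [0,0,0]
  ],
  "twist": [0,0,0,0,0,0,0,0,0,0],
  "jaw": 0
}}

```text
time: 8.4
tool_pos: [597.0, 17.8, 42.5]
tcp_rot: [-3.141, 0.006, -0.0]
contact_force: [-0.4, 0.2, 0.9]
grip_width: 0.4
finger_force: 0.0
```

Emit:
{"name": "jog_arm", "arguments": {
  "dp": [
    [0,0,0],
    [0,0,0],
    [0,0,0],
    [0,0,-0.004],
    [0,0,0]
  ],
  "twist": [0,0,0,0,0],
  "jaw": 0.03
}}

```text
time: 9.02
tool_pos: [599.7, 17.6, 49.3]
tcp_rot: [3.141, -0.001, -0.0]
contact_force: [0.0, -0.6, -2.4]
grip_width: 9.0
finger_force: 26.7
```

Emit:
{"name": "jog_arm", "arguments": {
  "dp": [
    [-0.0065,0.0137,0],
    [-0.0065,0.0137,0],
    [0,0,0],
    [0,0,0.004],
    [0,0,0]
  ],
  "twist": [0,0,0,0,0]
}}

```text
time: 9.65
tool_pos: [586.9, -10.0, 45.4]
tcp_rot: [3.141, -0.001, 0.0]
contact_force: [-1.8, -2.2, 4.2]
grip_width: 9.0
finger_force: 28.6
```

Emit:
{"name": "jog_arm", "arguments": {
  "dp": [
    [0,0,0],
    [0,0,0],
    [0,0,0],
    [0,0,-0.06],
    [0,0,-0.06],
    [0,-0.06,0],
    [0,-0.06,0],
    [0,-0.06,0],
    [0,-0.06,0],
    [0,0,0]
  ],
  "twist": [0,0,0,0,0,0,0,0,0,0],
  "jaw": 0
}}

```text
time: 10.9
tool_pos: [585.4, 235.0, 164.0]
tcp_rot: [-3.14, 0.0, 0.006]
contact_force: [0.2, -0.6, 0.5]
grip_width: 0.5
finger_force: 0.0
```

```bash
python3 - <<'E'
from h import *
ims={c:bot.capture(c) for c in("top","scene")}
for c in ims: cv2.imwrite(f"pics/{c}3.png",ims[c])
A=cv2.resize(ims["top"][145:205,250:310],(400,400),interpolation=cv2.INTER_CUBIC)
B=cv2.resize(ims["scene"][140:200,232:292],(400,400),interpolation=cv2.INTER_CUBIC)
cv2.imwrite("pics/c5.png",np.hstack([A,B]))
bias={"top":(1.7,1.9),"scene":(-1.7,-1.9)}
for c in ims:
    b=np.array(bias[c]);print(c,(rimfit(ims[c],c,(587,-10))-b).round(1),[(ringfit(ims[c],c,np.add(w,b),76,6)-b).round(1).tolist() for w in[(641,-24.5),(601,-64),(547,-49),(533.5,5),(587,-10)]])
E
```

```text
top [586.8  -9.9] [[641.8, -24.8], [601.5, -66.2], [547.4, -47.6], [535.0, 6.2], [589.1, -8.3]]
scene [586.6  -9.3] [[641.0, -24.1], [599.3, -64.1], [547.2, -49.8], [535.1, 5.2], [589.1, -9.7]]
```

View pics/c5.png

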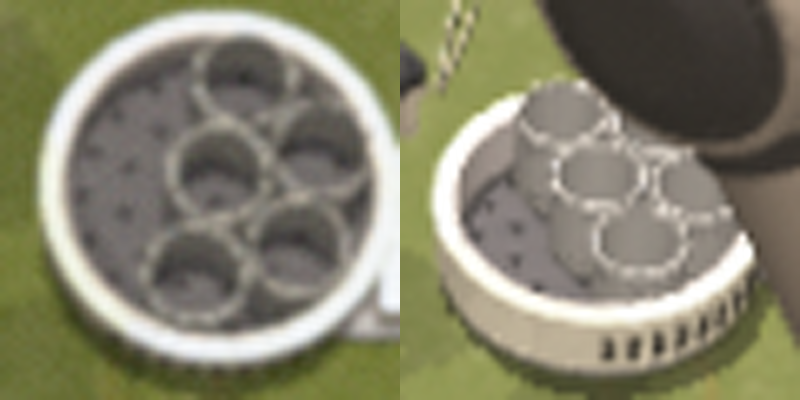

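The five now sit as planned: top-crop rims at A (246,78), C (322,150), E (300,245), D (198,272) and the middle (217,168), with the left side free. Next is the near loose ring, at (556,207).

Emit:
{"name": "jog_arm", "arguments": {
  "dp": [
    [-0.0307,0.0234,0],
    [0,0,0.05],
    [0,0,0.025],
    [0,0,0],
    [0,0,0]
  ],
  "twist": [0,0,0,0,0]
}}

```text
time: 11.62
tool_pos: [556.7, 206.2, 90.9]
tcp_rot: [-3.141, -0.002, -0.001]
contact_force: [0.2, -0.5, 0.2]
grip_width: 0.8
finger_force: 0.0
```

Emit:
{"name": "jog_arm", "arguments": {
  "dp": [
    [0,0,0.04],
    [0,0,0.021],
    [0,0,0],
    [0,0,0]
  ],
  "twist": [0,0,0,0]
}}

```text
time: 12.12
tool_pos: [557.0, 207.0, 30.5]
tcp_rot: [-3.141, -0.003, -0.0]
contact_force: [-0.1, -0.3, -0.3]
grip_width: 0.1
finger_force: 0.3
```

Emit:
{"name": "jog_arm", "arguments": {
  "dp": [
    [0,0,0],
    [0,0,0],
    [0,0,0],
    [0,0,0],
    [0,0,-0.03],
    [0,0,-0.04],
    [0,0,-0.03],
    [0,0,0]
  ],
  "twist": [0,0,0,0,0,0,0,0],
  "jaw": 0.03
}}

```text
time: 13.12
tool_pos: [557.0, 207.3, 130.9]
tcp_rot: [-3.14, -0.005, 0.0]
contact_force: [0.8, -0.2, -2.9]
grip_width: 9.3
finger_force: 30.4
```

Emit:
{"name": "jog_arm", "arguments": {
  "dp": [
    [0.004,0.04,0],
    [0.004,0.041,0],
    [0.004,0.041,0],
    [0.004,0.0405,0],
    [0,0,0],
    [0,0,0]
  ],
  "twist": [0,0,0,0,0,0]
}}

```text
time: 13.88
tool_pos: [570.9, 44.7, 127.4]
tcp_rot: [-3.141, 0.002, -0.001]
contact_force: [-1.1, -0.2, -2.0]
grip_width: 9.6
finger_force: 30.5
```

Emit:
{"name": "jog_arm", "arguments": {
  "dp": [
    [0,0,0],
    [0,0,0.025],
    [0,0,0.02],
    [0,0,0],
    [0,0,0]
  ],
  "twist": [0,0,0,0,0]
}}

```text
time: 14.5
tool_pos: [572.0, 45.1, 84.3]
tcp_rot: [-3.141, -0.001, 0.001]
contact_force: [0.8, -0.1, -2.5]
grip_width: 9.2
finger_force: 29.9
```

Emit:
{"name": "jog_arm", "arguments": {
  "dp": [
    [0.0005,0.0005,0.015],
    [0,0,0.012],
    [0,0,0.006],
    [0,0,0.005],
    [0,0,0]
  ],
  "twist": [0,0,0,0,0]
}}

```text
time: 15.12
tool_pos: [572.8, 43.8, 46.2]
tcp_rot: [3.142, -0.001, -0.0]
contact_force: [-0.3, 0.5, 2.4]
grip_width: 9.5
finger_force: 30.2
```

Emit:
{"name": "jog_arm", "arguments": {
  "dp": [
    [0,0,0],
    [0,0,0],
    [0,0,0],
    [0,0,-0.05],
    [0.0078,0.0266,0],
    [0.0078,0.0266,0],
    [0,0,0],
    [0,0,0.025],
    [0,0,0.024],
    [0,0,0]
  ],
  "twist": [0,0,0,0,0,0,0,0,0,0],
  "jaw": 0
}}

```text
time: 16.38
tool_pos: [585.9, -8.3, 44.8]
tcp_rot: [-3.141, 0.005, 0.0]
contact_force: [0.5, 0.4, 0.8]
grip_width: 0.3
finger_force: 0.0
```

Emit:
{"name": "jog_arm", "arguments": {
  "dp": [
    [0,0,0],
    [0,0,0],
    [0,0,0],
    [0,0,0]
  ],
  "twist": [0,0,0,0],
  "jaw": 0.03
}}

```text
time: 16.88
tool_pos: [588.1, -9.3, 47.4]
tcp_rot: [3.142, -0.001, -0.0]
contact_force: [-0.8, 0.8, 2.6]
grip_width: 9.3
finger_force: 27.5
```

Shift it to (586,-10.7), release, then go to f at (589,331.6).

Emit:
{"name": "jog_arm", "arguments": {
  "dp": [
    [-0.0023,0.0014,0],
    [0,0,0],
    [0,0,0]
  ],
  "twist": [0,0,0]
}}

```text
time: 17.25
tool_pos: [586.0, -11.0, 47.3]
tcp_rot: [3.141, -0.001, -0.0]
contact_force: [0.7, -0.2, 5.2]
grip_width: 9.3
finger_force: 27.5
```

Emit:
{"name": "jog_arm", "arguments": {
  "dp": [
    [0,0,0],
    [0,0,0],
    [0,0,0],
    [0,0,-0.05],
    [0.0005,-0.057,0],
    [0.0005,-0.057,0],
    [0.0005,-0.057,0],
    [0.0005,-0.057,0],
    [0.0005,-0.057,0],
    [0.0005,-0.057,0]
  ],
  "twist": [0,0,0,0,0,0,0,0,0,0],
  "jaw": 0
}}

```text
time: 18.5
tool_pos: [587.9, 332.7, 95.9]
tcp_rot: [3.141, 0.001, -0.0]
contact_force: [1.1, -0.3, -0.2]
grip_width: 0.5
finger_force: 0.0
```

Emit:
{"name": "jog_arm", "arguments": {
  "dp": [
    [0,0,0],
    [0,0,0]
  ],
  "twist": [0,0]
}}

```text
time: 18.75
tool_pos: [587.9, 330.7, 95.7]
tcp_rot: [3.14, 0.002, 0.001]
contact_force: [0.8, -0.7, 0.4]
grip_width: 0.3
finger_force: 0.0
```

```bash
python3 - <<'E'
from h import *
c="top";im=bot.capture(c);b=np.array((1.7,1.9))
print((rimfit(im,c,(587,-10))-b).round(1),[(ringfit(im,c,np.add(w,b),76,6)-b).round(1).tolist() for w in[(641,-24.5),(601,-64),(547,-49),(533.5,5),(586,-10.5),(572.8,44)]])
E
```

```text
[586.8  -9.9] [[644.0, -25.0], [601.4, -66.1], [547.9, -47.5], [535.5, 6.3], [588.1, -9.7], [573.9, 43.7]]
```

Emit:
{"name": "jog_arm", "arguments": {
  "dp": [
    [0.001,-0.0005,0.04],
    [0,0,0.026],
    [0,0,0],
    [0,0,0]
  ],
  "twist": [0,0,0,0]
}}

```text
time: 19.3
tool_pos: [590.5, 331.0, 31.9]
tcp_rot: [-3.141, -0.001, -0.001]
contact_force: [0.4, -0.8, 0.1]
grip_width: 0.4
finger_force: 0.4
```

Emit:
{"name": "jog_arm", "arguments": {
  "dp": [
    [0,0,0],
    [0,0,0],
    [0,0,0],
    [0,0,0],
    [0,0,-0.03],
    [0,0,-0.04],
    [0,0,-0.03],
    [0,0,0]
  ],
  "twist": [0,0,0,0,0,0,0,0],
  "jaw": 0.03
}}

```text
time: 20.3
tool_pos: [590.6, 332.6, 133.1]
tcp_rot: [-3.139, -0.005, 0.0]
contact_force: [-0.7, -0.1, -2.5]
grip_width: 10.1
finger_force: 34.2
```

Emit:
{"name": "jog_arm", "arguments": {
  "dp": [
    [0.0062,0.0503,0],
    [0.0062,0.0503,0],
    [0.0062,0.0503,0],
    [0.0062,0.0503,0],
    [0.0062,0.0503,0],
    [0.0062,0.0503,0],
    [0,0,0],
    [0,0,0],
    [0,0,0.02],
    [0,0,0]
  ],
  "twist": [0,0,0,0,0,0,0,0,0,0]
}}

```text
time: 21.55
tool_pos: [625.0, 31.6, 108.5]
tcp_rot: [-3.141, 0.005, 0.002]
contact_force: [-0.3, 0.3, -2.4]
grip_width: 10.2
finger_force: 34.2
```

Emit:
{"name": "jog_arm", "arguments": {
  "dp": [
    [0,0,0]
  ],
  "twist": [0]
}}

```text
time: 21.68
tool_pos: [626.7, 31.0, 110.8]
tcp_rot: [-3.142, 0.0, 0.001]
contact_force: [0.6, -0.2, -1.5]
grip_width: 10.2
finger_force: 34.2
```

Emit:
{"name": "jog_arm", "arguments": {
  "dp": [
    [0,0.001,0.018],
    [0,0,0.01],
    [0,0,0],
    [0,0,0]
  ],
  "twist": [0,0,0,0]
}}

```text
time: 22.18
tool_pos: [627.1, 29.0, 83.4]
tcp_rot: [3.141, -0.001, 0.0]
contact_force: [-0.4, -0.3, -2.4]
grip_width: 10.3
finger_force: 34.1
```

Emit:
{"name": "jog_arm", "arguments": {
  "dp": [
    [0,-0.0005,0.012],
    [0,0,0.01],
    [0,0,0.008],
    [0,0,0.005],
    [0,0,0],
    [0,0,0]
  ],
  "twist": [0,0,0,0,0,0]
}}

```text
time: 22.92
tool_pos: [626.4, 29.0, 48.2]
tcp_rot: [3.141, 0.0, -0.0]
contact_force: [-5.4, -3.6, 4.2]
grip_width: 10.4
finger_force: 34.6
```

Emit:
{"name": "jog_arm", "arguments": {
  "dp": [
    [0,0,0],
    [0,0,0],
    [0,0,0],
    [0,0,-0.05],
    [0,0,-0.05],
    [-0.0284,0.0472,0],
    [-0.0284,0.0472,0],
    [-0.0284,0.0472,0],
    [-0.0284,0.0472,0],
    [0,0,0]
  ],
  "twist": [0,0,0,0,0,0,0,0,0,0],
  "jaw": 0
}}

```text
time: 24.18
tool_pos: [512.4, -162.1, 148.2]
tcp_rot: [3.141, -0.002, -0.005]
contact_force: [0.0, 0.4, -0.3]
grip_width: 0.7
finger_force: 0.0
```

Emit:
{"name": "jog_arm", "arguments": {
  "dp": [
    [0,0,0],
    [0,0,0]
  ],
  "twist": [0,0],
  "jaw": 0.04
}}

```text
time: 24.42
tool_pos: [514.0, -158.2, 147.8]
tcp_rot: [-3.142, -0.001, 0.002]
contact_force: [-0.5, 0.7, 0.1]
grip_width: 16.3
finger_force: 0.0
```

```bash
python3 - <<'E'
from h import *
ims={c:bot.capture(c) for c in("top","scene")}
for c in ims: cv2.imwrite(f"pics/{c}4.png",ims[c])
A=cv2.resize(ims["top"][145:205,250:310],(400,400),interpolation=cv2.INTER_CUBIC)
B=cv2.resize(ims["scene"][135:195,232:292],(400,400),interpolation=cv2.INTER_CUBIC)
cv2.imwrite("pics/c6.png",np.hstack([A,B]))
bias={"top":(1.7,1.9),"scene":(-1.7,-1.9)}
for c in ims:
    b=np.array(bias[c]);print(c,[(ringfit(ims[c],c,np.add(w,b),76,6)-b).round(1).tolist() for w in[(641,-24.5),(601,-64),(547,-49),(533.5,5),(587,-10),(573,44),(626,29)]])
E
```

```text
top [[644.0, -24.9], [600.8, -65.1], [547.8, -47.7], [535.3, 6.4], [588.0, -9.8], [573.9, 43.8], [629.0, 31.3]]
scene [[641.9, -24.9], [600.0, -64.6], [547.2, -49.9], [535.5, 5.1], [588.6, -10.2], [574.5, 43.9], [629.3, 29.7]]
```

View pics/c6.png

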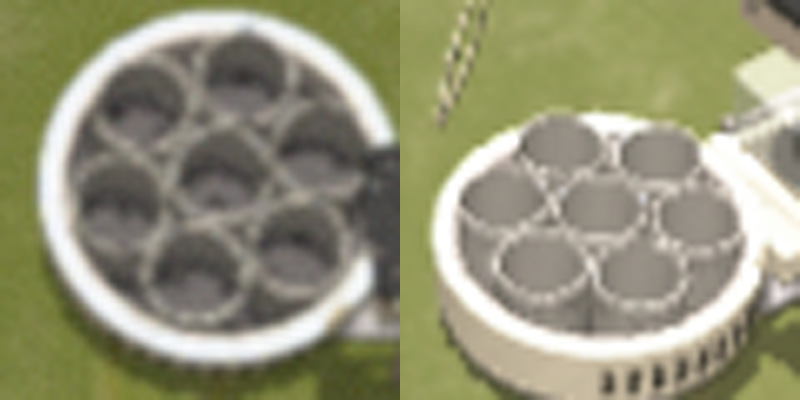

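All seven rings stand level: six round the wall and one in the middle (217,175 in the top crop). Now the guard tab at about (513,-159,72).

Emit:
{"name": "jog_arm", "arguments": {
  "dp": [
    [0,0,0],
    [0,0,0],
    [0,0,0.04],
    [0,0,0.03],
    [0,0,0.016],
    [0,0,0]
  ],
  "twist": [0,0,0,0,0,0],
  "jaw": 0.04
}}

```text
time: 25.28
tool_pos: [512.7, -159.2, 61.0]
tcp_rot: [-3.141, 0.002, -0.0]
contact_force: [0.4, -0.0, 1.1]
grip_width: 40.2
finger_force: 0.0
```

Emit:
{"name": "jog_arm", "arguments": {
  "dp": [
    [0,0,0],
    [0,0,0],
    [0,0,0],
    [0,0,0]
  ],
  "twist": [0,0,0,0],
  "jaw": 0.01
}}

```text
time: 25.78
tool_pos: [513.7, -160.9, 62.6]
tcp_rot: [3.139, -0.002, -0.0]
contact_force: [-0.5, -5.2, 1.7]
grip_width: 15.1
finger_force: 30.0
```

Emit:
{"name": "jog_arm", "arguments": {
  "dp": [
    [0.004,0.001,-0.0133],
    [0.0058,0.0002,-0.0126],
    [0.0075,0.0003,-0.0117],
    [0.0091,0.0004,-0.0105],
    [0,0,0]
  ],
  "twist": [0,0,0,0,0]
}}

```text
time: 26.4
tool_pos: [540.5, -161.9, 110.9]
tcp_rot: [3.14, -0.002, 0.0]
contact_force: [0.9, -5.8, -2.0]
grip_width: 15.3
finger_force: 30.0
```

Emit:
{"name": "jog_arm", "arguments": {
  "dp": [
    [0.0104,0.0004,-0.0092],
    [0.0117,0.0005,-0.0076],
    [0.0125,0.0005,-0.0059],
    [0.0133,0.0005,-0.0041],
    [0.0137,0.0005,-0.0022],
    [0,0,0]
  ],
  "twist": [0,0,0,0,0,0]
}}

```text
time: 27.15
tool_pos: [600.7, -164.0, 138.7]
tcp_rot: [3.141, 0.001, 0.001]
contact_force: [-2.3, -5.0, -0.1]
grip_width: 15.7
finger_force: 30.0
```

Emit:
{"name": "jog_arm", "arguments": {
  "dp": [
    [0.0139,0.0005,-0.0003],
    [0.0135,0.0005,0.0016],
    [0,0,0]
  ],
  "twist": [0,0,0]
}}

```text
time: 27.52
tool_pos: [628.3, -165.0, 137.8]
tcp_rot: [3.141, 0.0, 0.0]
contact_force: [-0.8, -4.4, 2.7]
grip_width: 15.5
finger_force: 30.0
```

Emit:
{"name": "jog_arm", "arguments": {
  "dp": [
    [0,0,0],
    [0,0,0],
    [0,0,0],
    [0,0,0],
    [0,0,0],
    [0,0,-0.03],
    [0,0,-0.04],
    [-0.05,0,0],
    [0,0,0]
  ],
  "twist": [0,0,0,0,0,0,0,0,0],
  "jaw": 0.05
}}

```text
time: 28.65
tool_pos: [575.1, -164.0, 207.2]
tcp_rot: [-3.14, 0.004, -0.001]
contact_force: [0.1, 0.4, 0.6]
grip_width: 50.2
finger_force: 0.0
```

Emit:
{"name": "jog_arm", "arguments": {
  "dp": [
    [-0.03,0.05,0],
    [-0.03,0.05,0],
    [-0.03,0.05,0],
    [-0.03,0.05,0],
    [0,0,0]
  ],
  "twist": [0,0,0,0,0],
  "jaw": 0.04
}}

```text
time: 29.28
tool_pos: [456.8, -368.4, 207.3]
tcp_rot: [3.141, 0.0, -0.006]
contact_force: [0.4, -0.0, -0.3]
grip_width: 40.1
finger_force: 0.0
```

```bash
python3 - <<'E'
from h import *
ims={c:bot.capture(c) for c in("top","scene")}
for c in ims: cv2.imwrite(f"pics/{c}5.png",ims[c])
A=cv2.resize(ims["top"][150:210,305:350],(450,600),interpolation=cv2.INTER_CUBIC)
B=cv2.resize(ims["scene"][125:185,275:310],(350,600),interpolation=cv2.INTER_CUBIC)
cv2.imwrite("pics/c7.png",np.hstack([A,B]))
for n in("dial","guard_tab"):
  for c in ims:
    for d in bot.masks_of(c,n)[:2]: print(n,c,d["confidence"],np.round(d["bbox"],1),px2w(c,*d["bbox"][:2],80).round(1))
E
```

```text
dial top 0.5 [325.7 179.4   9.2  11.1] [ 551.7 -155.8   80. ]
dial top 0.33 [325.8 154.4  25.4  28.9] [ 642.6 -162.    80. ]
dial scene 0.4 [295.1 155.1   6.7   9.7] [ 547.7 -148.7   80. ]
guard_tab top 0.73 [327.2 149.9  28.4  28.5] [ 659.  -168.1   80. ]
guard_tab scene 0.78 [282.2 138.8  22.9  27.7] [ 648.7 -171.    80. ]
```

View pics/c7.png

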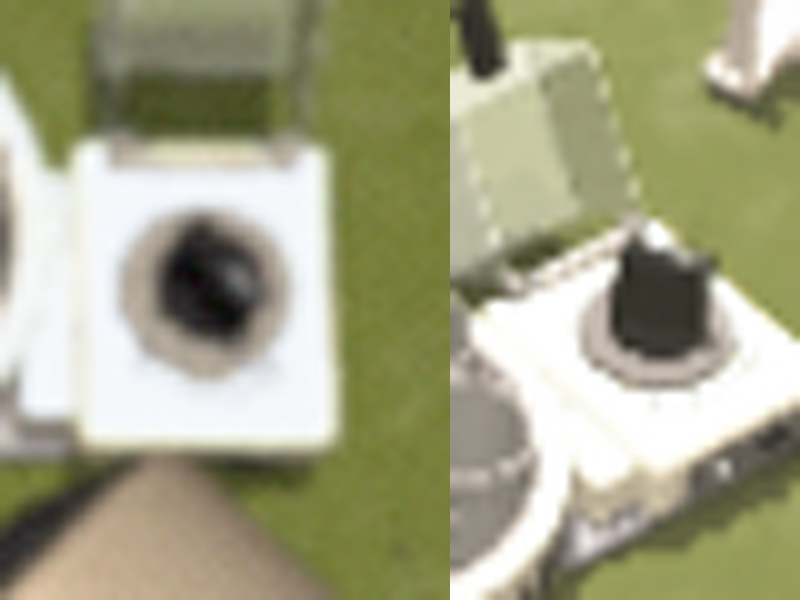

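```bash
python3 - <<'E'
from h import *
f=lambda p,s,o:((p[0]+.5)/s-.5+o[0],(p[1]+.5)/s-.5+o[1])
b=np.array((1.7,1.9))
print("disc top",px2w("top",*f((206,293),10,(305,150)),53)[:2]-b)
print("disc scene",px2w("scene",*f((208,328),10,(275,125)),53)[:2]+b)
for cam,n,sg in(("top","top5",-1),("scene","scene5",1)):
    im=cv2.imread(f"pics/{n}.png").max(2).astype(float)
    bx=(slice(165,192),slice(316,336)) if cam=="top" else (slice(146,163),slice(289,303))
    S=8;m=cv2.resize(im,None,fx=S,fy=S,interpolation=cv2.INTER_CUBIC)<95
    M=np.zeros_like(m);M[bx[0].start*S:bx[0].stop*S,bx[1].start*S:bx[1].stop*S]=1
    m=(m&M).astype(np.float32)
    def hull(p):
        x,y,a=p[0],p[1],p[2]*.05;c,s=np.cos(a),np.sin(a)
        P=np.array([(x+i*c-j*s,y+i*s+j*c,z) for i in(-19,19) for j in(-7,7) for z in(57,89)])
        h=cv2.convexHull(w2px(cam,P));q=np.zeros_like(m);cv2.fillPoly(q,[np.int32((h+.5)*S*16)],1,shift=4);return q
    def cost(p): q=hull(p);return -(q*m).sum()/np.maximum(q,m).sum()
    best=min((minimize(cost,(553,-160,a/.05),method="Nelder-Mead",options=dict(initial_simplex=[(553,-160,a/.05),(558,-160,a/.05),(553,-155,a/.05),(553,-160,a/.05+3)])) for a in(.3,.5,.7)),key=lambda r:r.fun)
    print(cam,best.x[:2]+sg*b,"ang",best.x[2]*.05,"iou",-best.fun)
o=bot.get_obs();print(o["tool_pos"],o["joint_positions"])
E
```

```text
disc top [ 558.64849282 -160.60427689]
disc scene [ 558.60543742 -159.81807818]
top [ 556.33952323 -156.96453219] ang 0.36982908284450544 iou 0.7232811450958252
scene [ 555.24941951 -153.05577202] ang 0.14562396173358136 iou 0.8027545213699341
[ 459.47981457 -363.41179161  207.53675887] [-8.00083687e-01  4.68460640e-01  1.38049759e+00  2.21731557e-04
  1.29258596e+00  7.68556267e-01]
```

Guard is right back, with the hood above the dial in both crops. The dial disc is at (206,293) in the top crop, which puts it at (558.6,-160.2), with the bar turned about +0.5 rad.

Emit:
{"name": "jog_arm", "arguments": {
  "dp": [
    [0.0248,-0.0508,0],
    [0.0248,-0.0508,0],
    [0.0248,-0.0508,0],
    [0.0248,-0.0508,0],
    [0,0,0],
    [0,0,0],
    [0,0,0.03],
    [0,0,0]
  ],
  "twist": [0,0,0,0,-10,-10,-8.6,0]
}}

```text
time: 30.58
tool_pos: [556.7, -159.7, 175.7]
tcp_rot: [-3.138, 0.003, 0.5]
contact_force: [0.3, 0.4, 0.0]
grip_width: 40.1
finger_force: 0.0
```

Emit:
{"name": "jog_arm", "arguments": {
  "dp": [
    [0,0,0]
  ],
  "twist": [0]
}}

```text
time: 30.7
tool_pos: [558.2, -161.0, 178.4]
tcp_rot: [3.141, -0.001, 0.497]
contact_force: [-0.3, -0.2, 0.4]
grip_width: 40.0
finger_force: 0.0
```

Good. Descend 108 mm and grip.

Emit:
{"name": "jog_arm", "arguments": {
  "dp": [
    [0,0,0.045],
    [0,0,0.035],
    [0,0,0.02],
    [0,0,0.008],
    [0,0,0]
  ],
  "twist": [0,0,0,0,0]
}}

```text
time: 31.32
tool_pos: [558.2, -161.6, 70.2]
tcp_rot: [3.141, -0.001, 0.498]
contact_force: [0.3, -0.3, 0.7]
grip_width: 40.1
finger_force: 0.0
```

Emit:
{"name": "jog_arm", "arguments": {
  "dp": [
    [0,0,0],
    [0,0,0],
    [0,0,0],
    [0,0,0],
    [0,0,0]
  ],
  "twist": [0,0,0,0,0],
  "jaw": 0.008
}}

```text
time: 31.95
tool_pos: [558.5, -162.8, 70.4]
tcp_rot: [3.138, -0.001, 0.499]
contact_force: [1.0, -4.9, 2.1]
grip_width: 13.8
finger_force: 29.7
```

Emit:
{"name": "jog_arm", "arguments": {
  "dp": [
    [-0.0005,0.0014,0],
    [0,0,0],
    [0,0,0],
    [0,0,0],
    [0,0,0],
    [0,0,0],
    [0,0,0],
    [0,0,0]
  ],
  "twist": [0,10,10,10,10,10,10,5]
}}

```text
time: 32.95
tool_pos: [558.5, -162.5, 70.3]
tcp_rot: [-3.14, -0.001, -0.639]
contact_force: [1.9, 1.5, 5.0]
grip_width: 14.0
finger_force: 29.7
```

```bash
python3 -c "
from h import *
o=bot.get_obs();print(o['moment'],o['contact_force'],o['tcp_rot'],o['tool_pos'])"
```

```text
[ 0.27771192 -0.15417269  0.06089463] [1.87064777 1.52114364 4.97842717] [-3.14040518e+00 -1.06625563e-03 -6.39163002e-01] [ 558.5471053  -162.47020017   70.32974515]
```

Emit:
{"name": "jog_arm", "arguments": {
  "dp": [
    [0,0,0],
    [0,0,0],
    [0,0,0]
  ],
  "twist": [4,3,0]
}}

```text
time: 33.33
tool_pos: [558.6, -162.4, 70.3]
tcp_rot: [-3.14, -0.001, -0.758]
contact_force: [0.9, 2.0, 4.9]
grip_width: 13.8
finger_force: 29.7
```

```bash
python3 -c "
from h import *
o=bot.get_obs();print(o['moment'],o['contact_force'],o['tcp_rot'][2])"
```

```text
[ 0.29403509 -0.09475359  0.08650416] [0.85814641 1.95226362 4.89735248] -0.7577437800319975
```

Emit:
{"name": "jog_arm", "arguments": {
  "dp": [
    [0,0,0],
    [0,0,0]
  ],
  "twist": [3,0]
}}

```text
time: 33.58
tool_pos: [558.5, -162.4, 70.3]
tcp_rot: [-3.141, -0.001, -0.809]
contact_force: [1.3, 1.5, 4.6]
grip_width: 14.3
finger_force: 31.0
```

```bash
python3 -c "
from h import *
o=bot.get_obs();print(o['moment'],o['contact_force'],o['tcp_rot'][2])"
```

```text
[ 0.31049414 -0.15958537  0.65516762] [1.3276144  1.48126706 4.62146763] -0.8088357993317348
```

The moment jumped from 0.09 to 0.66 N m, so the dial is on its end stop. I release, rise and retreat, then check.

Emit:
{"name": "jog_arm", "arguments": {
  "dp": [
    [0,0,0],
    [0,0,0],
    [0,0,0],
    [0,0,-0.04],
    [0,0,-0.05],
    [0,0,-0.05],
    [0,0.06,0],
    [0,0.06,0],
    [0,0.06,0],
    [0,0.06,0]
  ],
  "twist": [0,0,0,0,0,0,0,0,0,0],
  "jaw": 0.045
}}

```text
time: 34.83
tool_pos: [382.5, -329.4, 209.5]
tcp_rot: [3.142, -0.0, -0.81]
contact_force: [2.1, -0.0, -0.2]
grip_width: 44.9
finger_force: 0.0
```

Emit:
{"name": "jog_arm", "arguments": {
  "dp": [
    [0,0,0],
    [0,0,0]
  ],
  "twist": [0,0]
}}

```text
time: 35.08
tool_pos: [384.2, -328.2, 209.5]
tcp_rot: [-3.141, 0.0, -0.811]
contact_force: [0.5, 0.2, -0.0]
grip_width: 45.0
finger_force: 0.0
```

```bash
python3 - <<'E'
from h import *
ims={c:bot.capture(c) for c in("top","scene")}
A=cv2.resize(ims["top"][140:210,245:345],(800,560),interpolation=cv2.INTER_CUBIC)
B=cv2.resize(ims["scene"][125:195,230:310],(400,350),interpolation=cv2.INTER_CUBIC)
A=cv2.resize(A,(400,280));o=np.zeros((350,800,3),np.uint8);o[:280,:400]=A;o[:,400:]=B
cv2.imwrite("pics/c8.png",o)
E
```

```text
(no output)
```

View pics/c8.png

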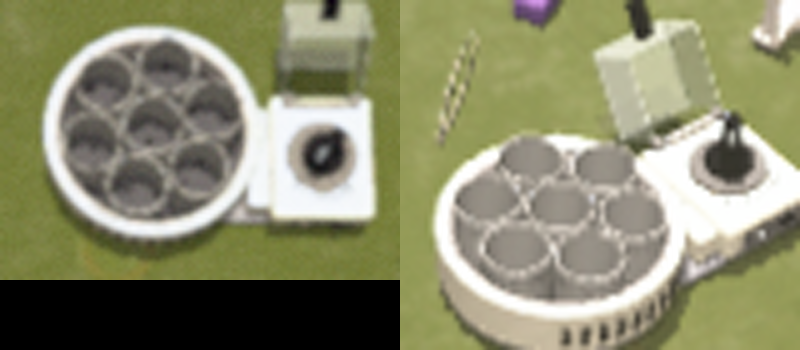

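The picture shows seven level rings in the well, the guard right back, and the dial bar turned to its far side at (322,152). I hand the job in.

```bash
python3 -c "
from plant import bot
print(bot.close_job())"
```

```text
the job is handed in; nothing more can be done
None
```

The job is handed in at about 35 s of the 72 s: all seven rings stand in the well as six round the wall and one in the middle, the guard is right back, and the dial is turned clockwise to its stop; the hand-in call returned no verdict, so this rests on the final pictures and force readings.

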